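# Put the tray away under the display stand

## Task

One tray of the collection has been left out on the table with its tall figurine standing in it: slide it along the table, without lifting it, into the free bay of the display stand that is tall enough for the figurine, and push it fully home against the back rail. Any other tray that stands proud in its bay must be pushed fully home too. Both figurines in the trays stay standing in them, and nothing else on the table or on the stand is to be disturbed.

Things in the scene. Friction and masses are not known exactly. Their poses are not given: they have to be found in the camera images.
- tray_a: open blue plastic tray, 120 mm deep (its x, rear end goes in first) x 104 mm wide (y) x 35 mm high, walls 4, floor 5 mm, 0.2 to 0.4 kg, slides on the table; origin: centre of its underside. The one left out in front of the stand; figure_a stands loose in its rear half, low glued charms (under 30 mm) in front.
- tray_b: open blue plastic tray, 120 mm deep (its x, rear end goes in first) x 104 mm wide (y) x 35 mm high, walls 4, floor 5 mm, 0.2 to 0.4 kg, slides on the table; origin: centre of its underside. In one of the two tall bays, home or up to 40 mm proud (sticking out further to the robot); figure_b stands loose in its rear half, low charms in front.
- tray_c: open blue plastic tray, 120 mm deep (its x, rear end goes in first) x 104 mm wide (y) x 35 mm high, walls 4, floor 5 mm, 0.2 to 0.4 kg, slides on the table; origin: centre of its underside. In one of the two low bays, home or up to 40 mm proud; low glued charms only (under 30 mm).
- figure_a: white glazed ceramic figurine, 84 mm tall, round foot 40 mm across, widest at the foot, 0.09 kg, standing loose in tray_a; origin at the centre of its foot, z up through its head
- figure_b: white glazed ceramic figurine, 84 mm tall, round foot 40 mm across, widest at the foot, 0.09 kg, standing loose in tray_b; origin at the centre of its foot, z up through its head
- bay_a: fixed open-fronted bay of the stand: two white side walls 5 mm thick, 118 mm apart inside, from x = -40 to +40 mm, under a clear top 5 mm thick. Clear height 110 mm, top surface at 115 mm, no floor or sill. Origin on the table at the bay's centre, x points into it; the rail closes it at x = +40 mm. Free or holding a tray; a tray fully home has its origin at x = -20 mm (front 40 mm stick out).
- bay_b: fixed open-fronted bay of the stand: two white side walls 5 mm thick, 118 mm apart inside, from x = -40 to +40 mm, under a clear top 5 mm thick. Clear height 110 mm, top surface at 115 mm, no floor or sill. Origin on the table at the bay's centre, x points into it; the rail closes it at x = +40 mm. Free or holding a tray; a tray fully home has its origin at x = -20 mm (front 40 mm stick out).
- bay_c: fixed open-fronted bay of the stand: two white side walls 5 mm thick, 118 mm apart inside, from x = -40 to +40 mm, under a clear top 5 mm thick. Clear height 62 mm, top surface at 67 mm, no floor or sill. Origin on the table at the bay's centre, x points into it; the rail closes it at x = +40 mm. Free or holding a tray; a tray fully home has its origin at x = -20 mm (front 40 mm stick out).
- bay_d: fixed open-fronted bay of the stand: two white side walls 5 mm thick, 118 mm apart inside, from x = -40 to +40 mm, under a clear top 5 mm thick. Clear height 62 mm, top surface at 67 mm, no floor or sill. Origin on the table at the bay's centre, x points into it; the rail closes it at x = +40 mm. Free or holding a tray; a tray fully home has its origin at x = -20 mm (front 40 mm stick out).
- rail: the stand's back rail, a fixed white strip 516 mm long (y), 12 mm thick, 30 mm high, at the rear of all four bays; origin on the table at the middle of its front face, x away from the robot. The four bays stand side by side along it in any order, 129 mm apart.
- figure_top: bystander: white ceramic figurine 77 mm tall, foot 40 mm, standing on the top of a tall bay (115 mm above the table); origin at the centre of its foot
- lighthouse: bystander: white ceramic model lighthouse 86 mm tall, foot 42 mm, standing on the top of a low bay (67 mm above the table); origin at the centre of its foot
- mug: bystander: white mug, 72 mm across, 80 mm high, handle on its +y side, near the robot's left; origin at the centre of its underside
- tape: bystander: roll of brown tape lying flat, 84 mm across, 25 mm high, near the robot's right; origin at the centre of its underside
- jar: bystander: glass jar 68 mm across, 115 mm high, at the left of the table; origin at the centre of its underside
- loupe: bystander: black magnifier cup, 48 mm across, 44 mm high, at the right of the table; origin at the centre of its underside
- brush: bystander: dusting brush 160 mm long lying on the table at the robot's right; origin at its underside, x along it
- gift_box: bystander: small closed cardboard gift box 50 x 60 mm, 45 mm high, on the top of a low bay (67 mm above the table); origin at the centre of its underside
Things that resemble listed ones, but are neither listed nor needed, are in the scene too. Leave any yellow look-alike of the bay_d alone. Leave any yellow look-alike of the tray_b alone.

How it is judged:
By the outcome, as a careful person would: the job done as asked, in the order asked, and still so for the second after the job is handed in, with the robot touching nothing.
It also fails if it takes over 67 s, if anything falls off the work surface, if the arm or the gripper's body presses on something with over 40 N, if the wrist force passes 120 N, or if a joint passes its speed limit or range.

## Robot

A 7-joint arm with a two-finger parallel gripper is mounted at the origin on the work surface. World frame = base frame: x ahead of the robot, y to its left, z up, the work surface at z = 0. Lengths are in m, angles in rad, forces in N, time in s.
With the tool pointing down it reaches from about 0.4 to 0.9 m from the base axis. Payload 5.5 kg.
Tool frame: the origin (TCP) lies at the very end of the fingers, on their centre line; the grasp point (between the pads) lies 19 mm behind it; z points along the fingers, y is the line along which they close (so a half turn about z gives the same grasp; the last joint's range is limited). The gripper opens to 85 mm and grips with 20 to 120 N. Pads are 22 mm wide; open, the fingers measure 114 mm over their backs; the gripper's body (76 mm by 85 mm) begins 54 mm behind the grasp point. The pads swing forward as they close: fully open they stand 13 mm farther back than shut.
Start: joints at [1.542, 0.501, -0.427, 1.55, 0.221, 1.138, -0.21], TCP at [0.187, -0.623, 0.231] pointing down, gripper open.
Joint ranges: [-2.88, 2.88], [-0.31, 2.03], [-1.54, 1.56], [0.2, 2.42], [-1.41, 4.55], [0.19, 2.02], [-2.57, 2.57]. Speed limits (rad/s): [2.57, 2.57, 3.14, 3.14, 3.14, 3.14, 3.14].

## Interface

Orientations are given as a 3x3 rotation matrix whose columns are the frame's x, y, z axes.
In Python, from workcell import sensors, viewer, hand_in gives the robot as it stands.
- The arm moves only by the shell command python3 -m crank 'ROWS' [OPENING] [FORCE]. ROWS is JSON, a list of rows, each a list of 4 numbers: the shift along the world's x, y, z normalised to -1 to 1, where 1 is 0.75 m, then the turn about the world's z normalised to -1 to 1, where 1 is pi/4 rad. A call has 1 to 20 rows; each row is the pose to reach, as a shift and turn from the pose commanded when the call began; what a row does not reach only later rows make up. A row lasts 1/12 s, in which the tool goes at most 41.7 mm and 7.16 degrees, less where a joint would pass 70% of its speed; a pose out of reach is approached as far as the arm can. A call with a number of a shift or a turn outside -1 to 1 is refused whole. A call with a gripper value outside its range is refused whole. OPENING is the opening, from -1 (shut) to 1 (fully open), set as the call begins (- or left out, the last holds). The fingers move at their own pace and stop on an object; FORCE is the grip in N (left out, the last holds). Time passes only in rows, so rows that repeat a pose let the fingers close. It gives the time, the measured TCP pose, the force, the opening and the grip force at its end, in the units of the state.
- sensors.get_obs(): the state, without advancing time (a new reading comes with each control period).
- viewer.grab_frame(name): name is "scene" or "side" or "wrist"; returns (picture, depth): 400x640x3 uint8, red, green, blue; 400x640 float32, m along the optical axis (not along the pixel's ray), 0 where there is no reading.
- viewer.get_calibration(name): a dict with "K" (3x3 intrinsics, pixels), "eye" and "rotation" of the camera in the world. Camera axes: x right, y down, z forward; pixel columns grow to the right and rows downward; lengths in m; the calibration is good to about 2 mm. A picture is of the moment at which its call begins: read the wrist's pose just before it. get_calibration takes no time and is no camera call; for the wrist camera it gives the pose at the moment of the call.
- hand_in(): hands the job in; it is judged then, once.
The state is a dict: "clock": time; "q": joint angles; "joint_vel": joint speeds; "joint_efforts": joint torques, N m; "eef_pos": TCP position; "tcp_rot": TCP orientation; "wrist_force": force on the tool from outside, world axes, zero at the start; "moment": the same for the moment, N m; "gripper_width": finger opening in m; "finger_force": force on a finger pad.
Only numpy, scipy, OpenCV 4.12 (cv2) and the standard library are available. Lean on these libraries where they do the work, as an engineer would, in place of code of your own. Each camera call takes 0.05 s, during which the arm holds its last target. There are 200 camera calls.

## Working session

There is one attempt and no reset: what is moved stays moved. The work goes in short steps, Python scripts to look and compute and a shell command to move; the robot and the scene stay as the last step left them, time stands still between calls to the robot, and variables do not carry over. Pictures are saved under pics/ and viewed, at most 10 in all, crops included, and the job is handed in when it is done.

```bash
mkdir -p pics; python3 - <<'E'
from workcell import sensors, viewer
import cv2,numpy as np
o=sensors.get_obs();print(o['clock'],o['eef_pos'],o['tcp_rot'],o['gripper_width'])
for n in('scene','side'):
    p,d=viewer.grab_frame(n);c=viewer.get_calibration(n);print(n,c)
    cv2.imwrite(f'pics/{n}0.png',p[...,::-1]);np.savez(f'{n}0.npz',p=p,d=d,K=c['K'],e=c['eye'],R=c['rotation'])
E
```

```text
0.0 [ 0.18673279 -0.62186242  0.23023881] [[ 9.57698461e-01  2.87773125e-01 -5.34819072e-04]
 [ 2.87773619e-01 -9.57696549e-01  1.91411785e-03]
 [ 3.86372963e-05 -1.98705454e-03 -9.99998025e-01]] 0.08524544477509223
scene {'K': array([[445.82795479,   0.        , 321.3115115 ],
       [  0.        , 445.82795479, 196.60061541],
       [  0.        ,   0.        ,   1.        ]]), 'eye': array([1.36488264, 0.09366978, 0.97069777]), 'rotation': array([[-0.12960239,  0.70605242, -0.69619912],
       [ 0.99143058,  0.10387721, -0.07921442],
       [ 0.01638969, -0.70049947, -0.71346469]])}
side {'K': array([[433.89723688,   0.        , 313.82021023],
       [  0.        , 433.89723688, 196.15488527],
       [  0.        ,   0.        ,   1.        ]]), 'eye': array([0.23644781, 0.70585979, 1.03804361]), 'rotation': array([[-0.92725107, -0.28960706,  0.23734617],
       [-0.37442534,  0.7227883 , -0.58084657],
       [-0.00333376, -0.62745902, -0.77864245]])}
```

View pics/scene0.png

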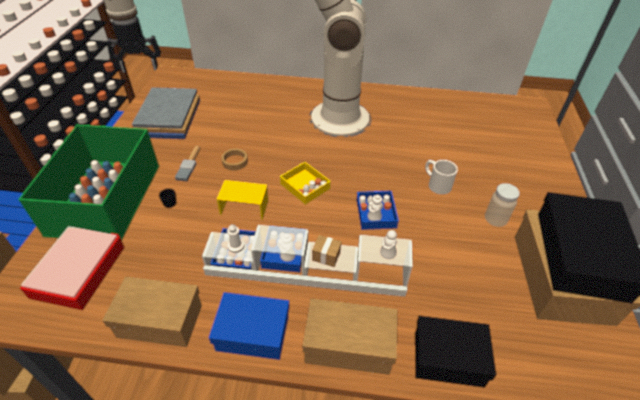

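View pics/side0.png

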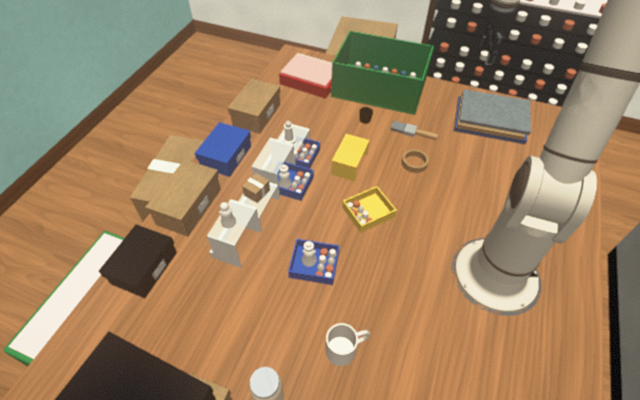

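The scene camera looks back at the robot, so image right is +y. 

- **Stand, left to right:** low bay with the lighthouse (230,240) holding tray_c; tall bay (280,245) holding tray_b and figure_b; low bay with gift_box (327,255), free; tall bay with figure_top (385,255), free. 
- **Blue tray out on the table:** (377,208), which is tray_a. 
- **Look-alikes to avoid:** yellow tray (305,182) and yellow bay (243,195).

Next I'll confirm with a crop and measure.

```bash
cat > h.py <<'E'
import numpy as np,cv2
def load(n):
    z=np.load(n);return z['p'],z['d'],z['K'],z['e'],z['R']
def cloud(p,d,K,e,R):
    v,u=np.mgrid[:400,:640]
    return (np.stack([(u-K[0,2])/K[0,0],(v-K[1,2])/K[1,1],np.ones(u.shape)],-1)*d[...,None])@R.T+e
def plane(u,v,z,K,e,R):
    r=R@np.array([(u-K[0,2])/K[0,0],(v-K[1,2])/K[1,1],1]);return e+r*(z-e[2])/r[2]
E
python3 - <<'E'
from h import *
ims=[]
for n in('scene','side'):
    p,d,K,e,R=load(n+'0.npz');P=cloud(p,d,K,e,R)
    hsv=cv2.cvtColor(p,cv2.COLOR_RGB2HSV)
    m=((hsv[...,0]>105)&(hsv[...,0]<130)&(hsv[...,1]>130)&(d>0)).astype(np.uint8)
    k,l,s,c=cv2.connectedComponentsWithStats(m)
    for i in range(1,k):
        if s[i,4]>60:
            q=P[l==i]; 
            if not(0.3<np.median(q[:,0])<.95): continue
            t=q[(q[:,2]>.03)&(q[:,2]<.039)]
            print(n,s[i],q.min(0).round(3),q.max(0).round(3),len(t))
            if len(t)>10: print('  rim rect',cv2.minAreaRect(t[:,:2].astype(np.float32)))
    # white stand
    w=(hsv[...,1]<60)&(hsv[...,2]>120)&(P[...,0]>.5)&(P[...,0]<.95)&(P[...,1]>-.45)&(P[...,1]<.35)
    for lo,hi in((.022,.036),(.06,.072),(.108,.12)):
        t=P[w&(P[...,2]>lo)&(P[...,2]<hi)][:,:2].astype(np.float32)
        print(n,lo,len(t),cv2.minAreaRect(t),t.min(0),t.max(0))
s=cv2.imread('pics/scene0.png')[175:305,190:430];r=cv2.imread('pics/side0.png')[110:290,190:350]
a=cv2.resize(s,(780,422),interpolation=cv2.INTER_CUBIC);cv2.imwrite('pics/c1.png',a)
cv2.imwrite('pics/c2.png',cv2.resize(r,(530,596),interpolation=cv2.INTER_CUBIC))
E
```

```text
scene [   0  189   35   61 1333] [ 0.34  -1.336 -0.566] [ 0.579 -1.03  -0.133] 0
scene [358 192  40  37 621] [0.397 0.096 0.001] [0.533 0.213 0.041] 121
  rim rect ((0.46638938784599304, 0.15292593836784363), (0.12124750018119812, 0.10180821269750595), 11.46489429473877)
scene [260 253  41  18 504] [ 0.649 -0.138  0.   ] [ 0.705 -0.034  0.039] 114
  rim rect ((0.6904177665710449, -0.08581072092056274), (0.02731839381158352, 0.10369144380092621), 0.43406879901885986)
scene [211 259  39  10 102] [ 0.699 -0.261  0.003] [ 0.731 -0.159  0.039] 74
  rim rect ((0.7259715795516968, -0.20992402732372284), (0.10167338699102402, 0.015797941014170647), 85.48322296142578)
scene [ 210  293   78   66 3969] [ 0.829 -0.191  0.005] [ 0.945 -0.036  0.077] 86
  rim rect ((0.9404712319374084, -0.11283691972494125), (0.0033314416650682688, 0.145566925406456), 0.10077269375324249)
scene 0.022 1187 ((0.6330398321151733, -0.020966023206710815), (0.2191723883152008, 0.5138480067253113), 1.003822922706604) [ 0.5205243  -0.27615264] [0.74554133 0.23758066]
scene 0.06 1632 ((0.7374851703643799, -0.01953521370887
[... 378 characters left out ...]
290 246  28  30 289] [ 0.447  0.116 -0.001] [0.524 0.213 0.038] 21
  rim rect ((0.47766590118408203, 0.2066308856010437), (0.058720313012599945, 0.004197040572762489), 13.074337005615234)
side 0.022 461 ((0.7389999628067017, -0.02917170524597168), (0.3777711093425751, 0.681917130947113), 15.71516227722168) [ 0.5032067  -0.35761684] [0.93852574 0.34967148]
side 0.06 764 ((0.7939936518669128, -0.020911872386932373), (0.5201511383056641, 0.3087235987186432), 89.23645782470703) [ 0.6389107  -0.27983075] [0.94791424 0.24041863]
side 0.108 1970 ((0.6874919533729553, 0.01854345202445984), (0.08071290701627731, 0.44354820251464844), 1.1596043109893799) [ 0.64473885 -0.20335639] [0.730979  0.2405782]
```

View pics/c1.png

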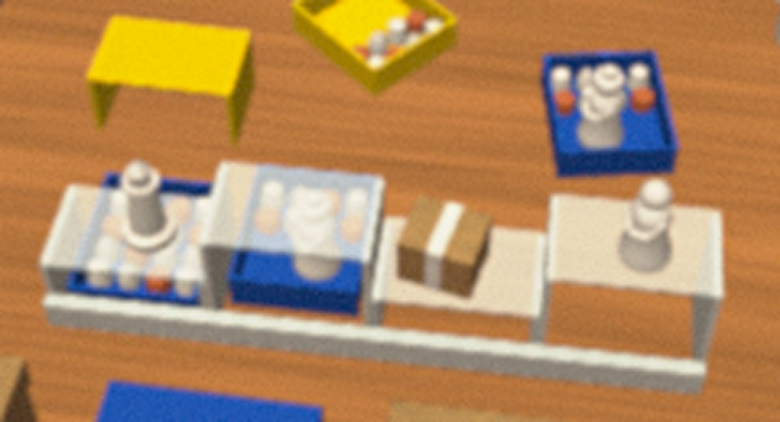

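View pics/c2.png

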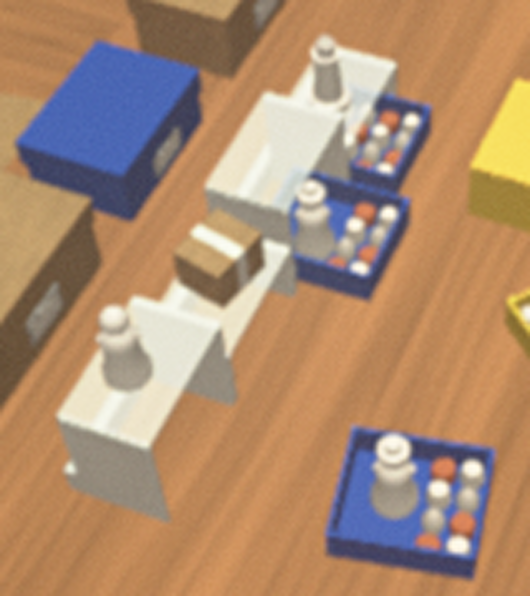

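tray_a (crop 608,110) is the blue tray out on the table, with figure_a in its rear half. The free tall bay is the one with figure_top (crop 630,245). tray_b sits proud in the other tall bay, and tray_c still needs checking. I'll refine the poses.

```bash
python3 - <<'E'
from h import *
def rect(t,s):
    t=t[:,:2].astype(np.float32)
    if len(t)>8:
        (c,wh,a)=cv2.minAreaRect(t);print(s,len(t),np.round(c,4),np.round(wh,4),round(a,1),'lo',t.min(0).round(3),'hi',t.max(0).round(3))
for n in('scene','side'):
    p,d,K,e,R=load(n+'0.npz');P=cloud(p,d,K,e,R);x,y,z=P[...,0],P[...,1],P[...,2]
    hsv=cv2.cvtColor(p,cv2.COLOR_RGB2HSV)
    w=(hsv[...,1]<70)&(hsv[...,2]>110)
    b=(hsv[...,0]>100)&(hsv[...,0]<135)&(hsv[...,1]>60)
    print(n)
    ok=(x>.62)&(x<.76)&(y>-.3)&(y<.26)
    rect(P[ok&w&(z>.111)&(z<.119)&(y>.08)],'topA')
    rect(P[ok&w&(z>.111)&(z<.119)&(y<0)],'topB')
    rect(P[ok&w&(z>.063)&(z<.071)],'lowtops')
    rect(P[ok&w&(z>.026)&(z<.034)&(x>.715)],'rail top')
    f=P[ok&w&(z>.005)&(z<.025)&(x>.72)];rect(f,'rail faces')
    for s,m in(('a',(x<.56)&(x>.36)&(y>.05)&(y<.26)),('b',(x>.55)&(x<.76)&(y>-.16)&(y<-.02)),('c',(x>.55)&(x<.76)&(y<-.15)&(y>-.3))):
        rect(P[m&b&(z>.031)&(z<.039)],s+' rim');rect(P[m&b&(z>.0)&(z<.03)],s+' low')
    for s,m in(('figa',(x<.56)&(x>.36)&(y>.05)&(y<.26)),('figb',(x>.55)&(x<.7)&(y>-.16)&(y<-.02))):
        q=P[m&(z>.06)&(z<.095)];print(s,len(q),np.median(q,0) if len(q) else '')
    rect(P[(x>.2)&(x<.45)&(y>.22)&(y<.5)&(z>.03)&(z<.1)],'mug')
    for s,m in(('a',(x<.56)&(x>.36)&(y>.05)&(y<.26)),('b',(x>.55)&(x<.76)&(y>-.16)&(y<-.02)),('c',(x>.55)&(x<.76)&(y<-.15)&(y>-.3))):
        rect(P[m&w&(z>.012)&(z<.03)&(x<.645)],s+' charms')
E
```

```text
scene
topA 1068 [0.6857 0.1741] [0.0812 0.1274] 0.9 lo [0.645 0.11 ] hi [0.727 0.237]
topB 1361 [ 0.6901 -0.1141] [0.0836 0.1899] 1.3 lo [ 0.647 -0.209] hi [ 0.732 -0.019]
lowtops 1686 [ 0.6881 -0.0202] [0.0824 0.5127] 0.9 lo [ 0.648 -0.277] hi [0.733 0.237]
rail top 967 [ 0.731  -0.0193] [0.023  0.5138] 1.0 lo [ 0.719 -0.276] hi [0.746 0.238]
rail faces 886 [ 0.734  -0.0185] [0.0233 0.5113] 0.1 lo [ 0.723 -0.274] hi [0.746 0.237]
a rim 172 [0.465  0.1536] [0.1236 0.1032] 11.1 lo [0.398 0.093] hi [0.533 0.212]
a low 596 [0.4646 0.1527] [0.1237 0.1024] 11.6 lo [0.397 0.093] hi [0.533 0.214]
b rim 113 [ 0.6915 -0.0989] [0.0452 0.1333] 12.6 lo [ 0.675 -0.159] hi [ 0.728 -0.034]
b low 455 [ 0.677  -0.0885] [0.0558 0.1093] 0.7 lo [ 0.649 -0.143] hi [ 0.705 -0.034]
c rim 133 [ 0.6692 -0.2101] [0.122  0.1034] 1.4 lo [ 0.608 -0.261] hi [ 0.731 -0.157]
c low 102 [ 0.6687 -0.2202] [0.1208 0.1061] 1.6 lo [ 0.607 -0.272] hi [ 0.729 -0.166]
figa 78 [0.48555677 0.14980561 0.08140852]
figb 8 [ 0.66289671 -0.02019827  0.06977472]
mug 740 [0.364  0.3841] [0.2624 0.0737] 38.8 lo [0.264 0.298] hi [0.45
[... 837 characters left out ...]
.682 -0.033]
b low 300 [ 0.6377 -0.0963] [0.1108 0.1271] 1.1 lo [ 0.581 -0.16 ] hi [ 0.694 -0.033]
c rim 62 [ 0.6305 -0.2093] [0.0499 0.1076] 6.3 lo [ 0.608 -0.264] hi [ 0.661 -0.156]
c low 105 [ 0.6359 -0.2086] [0.0568 0.1092] 1.5 lo [ 0.607 -0.264] hi [ 0.666 -0.155]
figa 86 [0.47856365 0.15456801 0.08100867]
figb 162 [ 0.65518492 -0.06686706  0.07897681]
mug 736 [0.3399 0.3952] [0.2409 0.0715] 64.7 lo [0.264 0.296] hi [0.417 0.5  ]
a charms 298 [0.4629 0.1559] [0.1179 0.1031] 10.5 lo [0.405 0.096] hi [0.512 0.217]
b charms 174 [ 0.6156 -0.0921] [0.092  0.0555] 87.7 lo [ 0.588 -0.138] hi [ 0.645 -0.045]
c charms 86 [ 0.6323 -0.2163] [0.0258 0.0935] 1.2 lo [ 0.618 -0.263] hi [ 0.645 -0.17 ]
```

Measured poses:

| Item | Pose |
|---|---|
| Stand yaw | about +1° |
| Free tall bay centre | (.685, .1745) |
| tray_a | (.464, .154), yaw 11.5° |
| tray_b | about 24 mm proud |
| tray_c | home to within about 2 mm |

tray_a is about 17 mm off the bay axis. I'll first square it up with a two-finger push from its right side, then push its front.

```bash
python3 -m crank '[[0.417,0.429,0,1],[0.417,0.429,0,1],[0.417,0.429,0,1],[0.417,0.429,0,1],[0.417,0.429,0,1],[0.417,0.429,0,1],[0.417,0.429,0,1],[0.417,0.429,0,1],[0.417,0.429,0,1],[0.417,0.429,0,1],[0.389,0.939,0,1],[0.389,0.939,0,1],[0.389,0.939,0,1],[0.389,0.939,0,1],[0.389,0.939,0,1],[0.389,0.939,0,1],[0.389,0.939,0,1],[0.389,0.939,0,1],[0.389,0.939,0,1],[0.389,0.939,0,1]]' 0.4 20; python3 -m crank '[[0,0,0,0.88],[0,0,0,0.88],[0,0,0,0.88],[0,0,0,0.88],[0,0,0,0.88],[0,0,0,0.88],[0,0,0,0.88],[0,0,0,0.88]]'
```

```text
clock: 1.77
eef_pos: [0.4779, 0.0855, 0.2315]
tcp_rot: [[0.471, 0.882, 0.0], [0.882, -0.471, 0.001], [0.001, 0.0, -1.0]]
wrist_force: [1.1, -0.6, -0.4]
gripper_width: 0.06
finger_force: 0.0
clock: 2.43
eef_pos: [0.4785, 0.0816, 0.231]
tcp_rot: [[-0.194, 0.981, -0.001], [0.981, 0.194, 0.0], [0.0, -0.001, -1.0]]
wrist_force: [0.4, -0.2, -0.0]
gripper_width: 0.0599
finger_force: 0.0
```

```bash
python3 -m crank '[[0,0,-0.28,0],[0,0,-0.28,0],[0,0,-0.28,0],[0,0,-0.28,0],[0,0,-0.28,0],[0,0,-0.28,0],[0,0,-0.28,0],[0,0,-0.28,0]]' 0.2; python3 - <<'E'
from h import *
from workcell import viewer
for n in('side','scene'):
    p,d=viewer.grab_frame(n);cv2.imwrite(f'pics/{n}1.png',p[...,::-1])
a=cv2.imread('pics/scene1.png')[110:260,280:480];b=cv2.imread('pics/side1.png')[200:350,230:430]
cv2.imwrite('pics/c3.png',cv2.resize(np.hstack([a,b]),(800,300),interpolation=cv2.INTER_CUBIC))
E
```

```text
clock: 3.1
eef_pos: [0.4798, 0.0826, 0.0229]
tcp_rot: [[-0.196, 0.981, 0.002], [0.981, 0.196, 0.001], [0.0, 0.002, -1.0]]
wrist_force: [1.0, -1.2, 0.4]
gripper_width: 0.0511
finger_force: 0.0
```

View pics/c3.png

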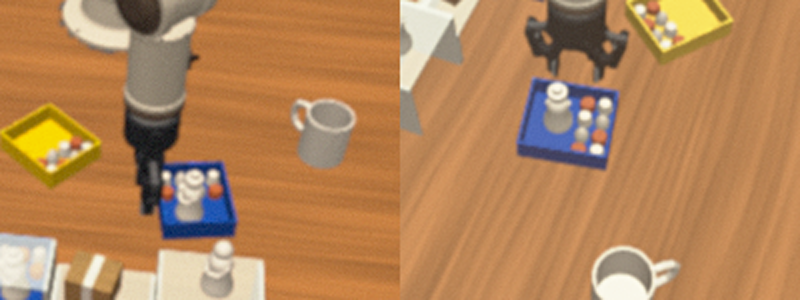

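The crop shows the fingers beside tray_a's right side (scene half 150,200; side half 575,70) with the figure clear. I'll make a slow squaring push.

```bash
python3 -m crank '[[-0.001,0.006,0,0],[-0.0026,0.011,0,0],[-0.0026,0.013,0,0],[-0.004,0.015,0,-0.02],[-0.005,0.0165,0,-0.04],[-0.006,0.018,0,-0.06],[-0.007,0.0195,0,-0.08],[-0.009,0.021,0,-0.1],[-0.010,0.0225,0,-0.12],[-0.011,0.0245,0,-0.14],[-0.013,0.026,0,-0.16],[-0.014,0.028,0,-0.18],[-0.016,0.030,0,-0.2],[-0.017,0.032,0,-0.22],[-0.018,0.0336,0,-0.233],[-0.018,0.0336,0,-0.233],[-0.018,0.0336,0,-0.233]]'; cat > ta.py <<'E'
from h import *
from workcell import viewer
def measure(sel=('scene','side'),box=(.36,.66,.03,.28),save=None):
    for n in sel:
        p,d=viewer.grab_frame(n);c=viewer.get_calibration(n)
        if save: cv2.imwrite(f'pics/{n}{save}.png',p[...,::-1])
        P=cloud(p,d,c['K'],c['eye'],c['rotation']);x,y,z=P[...,0],P[...,1],P[...,2]
        hsv=cv2.cvtColor(p,cv2.COLOR_RGB2HSV)
        b=(hsv[...,0]>100)&(hsv[...,0]<135)&(hsv[...,1]>60)&(x>box[0])&(x<box[1])&(y>box[2])&(y<box[3])
        for lo,hi in((.031,.039),(-.005,.045)):
            t=P[b&(z>lo)&(z<hi)][:,:2].astype(np.float32)
            if len(t)>8:
                r=cv2.minAreaRect(t);print(n,len(t),np.round(r[0],4),np.round(r[1],4),round(r[2],1),t.min(0).round(3),t.max(0).round(3))
        q=P[(x>box[0])&(x<box[1])&(y>box[2]+.03)&(y<box[3])&(z>.06)&(z<.095)&(hsv[...,1]<70)&(hsv[...,2]>110)]
        if len(q): print('fig',len(q),np.median(q,0).round(3),q[:,2].max().round(3))
E
python3 -c "from ta import *;measure(save='2')"
```

```text
clock: 4.62
eef_pos: [0.4648, 0.1077, 0.0212]
tcp_rot: [[-0.015, 1.0, -0.0], [1.0, 0.015, 0.001], [0.001, -0.0, -1.0]]
wrist_force: [-0.6, -1.5, 0.8]
gripper_width: 0.0511
finger_force: 0.6
scene 153 [0.4637 0.1691] [0.1242 0.1028] 0.3 [0.402 0.118] [0.526 0.221]
scene 722 [0.4628 0.1691] [0.1258 0.1031] 0.6 [0.4   0.118] [0.526 0.221]
fig 137 [0.489 0.154 0.07 ] 0.092
side 251 [0.4618 0.1716] [0.1196 0.108 ] 0.3 [0.402 0.117] [0.522 0.226]
side 1056 [0.4622 0.1609] [0.1198 0.1299] 1.0 [0.401 0.095] [0.522 0.226]
fig 220 [0.648 0.161 0.076] 0.094
```

tray_a is squared up at (.4625, .170), yaw about 0.7°. Moving round to its front.

```bash
python3 -m crank '[[0,-0.04,0,0],[0,-0.04,0,0],[0,-0.04,0.187,0],[0,-0.04,0.187,0],[0,-0.04,0.187,0],[0,-0.04,0.187,0],[-0.112,0.082,0.187,-1],[-0.112,0.082,0.187,-1],[-0.112,0.082,0.187,-1],[-0.112,0.082,0.187,-1],[-0.112,0.082,0.187,-1],[-0.112,0.082,0.187,-1],[-0.112,0.082,0.187,-1]]' 0.4;  python3 -m crank '[[0,0,0,-1],[0,0,0,-1],[0,0,0,-1],[0,0,0,-1],[0,0,0,-1],[0,0,0,-1],[0,0,0,-1],[0,0,0,-1]]'
```

```text
clock: 5.8
eef_pos: [0.3813, 0.1693, 0.1618]
tcp_rot: [[0.701, 0.714, 0.001], [0.714, -0.701, 0.001], [0.001, 0.0, -1.0]]
wrist_force: [-0.3, -0.2, 0.3]
gripper_width: 0.0598
finger_force: 0.0
clock: 6.47
eef_pos: [0.3814, 0.169, 0.1616]
tcp_rot: [[1.0, 0.014, 0.001], [0.014, -1.0, 0.001], [0.001, -0.001, -1.0]]
wrist_force: [0.2, -0.3, 0.1]
gripper_width: 0.0598
finger_force: 0.0
```

```bash
python3 -m crank '[[0,0,-0.2,0],[0,0,-0.2,0],[0,0,-0.2,0],[0,0,-0.2,0],[0,0,-0.2,0],[0,0,-0.2,0]]'; python3 -m crank '[[0.006,0,0,0],[0.012,0,0,0],[0.016,0,0,0],[0.021,0,0,0],[0.027,0,0,0],[0.034,0.001,0,0],[0.042,0.001,0,0],[0.05,0.001,0,0],[0.058,0.001,0,0],[0.066,0.002,0,0],[0.075,0.002,0,0],[0.084,0.002,0,0],[0.093,0.002,0,0],[0.102,0.003,0,0],[0.111,0.003,0,0],[0.12,0.003,0,0],[0.128,0.003,0,0],[0.135,0.003,0,0],[0.14,0.003,0,0],[0.14,0.003,0,0]]'; python3 -c "from ta import *;measure(save='3')"
```

```text
clock: 6.97
eef_pos: [0.38, 0.1688, 0.0109]
tcp_rot: [[1.0, 0.017, -0.003], [0.017, -1.0, -0.0], [-0.003, 0.0, -1.0]]
wrist_force: [0.4, 0.3, 0.2]
gripper_width: 0.0599
finger_force: 0.0
clock: 8.63
eef_pos: [0.4879, 0.1707, 0.0117]
tcp_rot: [[1.0, 0.014, 0.002], [0.014, -1.0, 0.001], [0.002, -0.001, -1.0]]
wrist_force: [0.5, -1.2, 0.1]
gripper_width: 0.0601
finger_force: 0.0
scene 114 [0.5354 0.1722] [0.1047 0.0813] 88.2 [0.494 0.12 ] [0.578 0.224]
scene 279 [0.5353 0.1718] [0.0862 0.1033] 0.9 [0.492 0.12 ] [0.578 0.224]
fig 139 [0.585 0.157 0.071] 0.091
side 149 [0.5596 0.1731] [0.1196 0.1063] 0.7 [0.499 0.121] [0.62  0.227]
side 815 [0.5597 0.1633] [0.1195 0.1275] 1.0 [0.499 0.101] [0.62  0.227]
fig 222 [0.647 0.164 0.078] 0.095
```

On axis (.560, .1725), and the figure is standing. Pushing on in.

```bash
python3 -m crank '[[0.004,0,0,0],[0.009,0,0,0],[0.015,0,0,0],[0.022,0,0,0],[0.029,0.001,0,0],[0.037,0.001,0,0],[0.045,0.001,0,0],[0.053,0.001,0,0],[0.061,0.001,0,0],[0.069,0.001,0,0],[0.077,0.001,0,0],[0.085,0.002,0,0],[0.093,0.002,0,0],[0.1,0.002,0,0],[0.107,0.002,0,0],[0.113,0.002,0,0],[0.119,0.002,0,0],[0.124,0.002,0,0],[0.128,0.002,0,0],[0.128,0.002,0,0]]'; python3 -c "from ta import *;measure(box=(.36,.75,.03,.28))"; python3 -m crank '[[0.003,0,0,0],[0.006,0,0,0],[0.008,0,0,0],[0.01,0,0,0],[0.012,0,0,0],[0.013,0,0,0],[0.014,0,0,0],[0.014,0,0,0]]'
```

```text
clock: 10.4
eef_pos: [0.5834, 0.1721, 0.0116]
tcp_rot: [[1.0, 0.014, 0.001], [0.014, -1.0, 0.0], [0.001, -0.0, -1.0]]
wrist_force: [0.6, 0.5, 0.5]
gripper_width: 0.0597
finger_force: 0.1
scene 129 [0.6928 0.1734] [0.0498 0.102 ] 0.7 [0.668 0.122] [0.718 0.225]
scene 604 [0.6807 0.1733] [0.074 0.102] 0.7 [0.644 0.122] [0.718 0.225]
fig 519 [0.694 0.089 0.067] 0.094
side 49 [0.6289 0.1728] [0.0681 0.1196] 13.6 [0.594 0.123] [0.676 0.226]
side 310 [0.6431 0.1825] [0.0788 0.1273] 57.9 [0.594 0.117] [0.689 0.227]
fig 230 [0.686 0.238 0.075] 0.094
clock: 11.17
eef_pos: [0.5929, 0.1724, 0.0116]
tcp_rot: [[1.0, 0.015, 0.0], [0.015, -1.0, 0.0], [0.0, -0.0, -1.0]]
wrist_force: [-4.4, -0.4, 3.7]
gripper_width: 0.0598
finger_force: 2.0
```

```bash
python3 -m crank '[[0.0015,0,0,0],[0.003,0,0,0],[0.004,0,0,0],[0.004,0,0,0],[0.004,0,0,0]]'
```

```text
clock: 11.58
eef_pos: [0.5935, 0.1723, 0.0113]
tcp_rot: [[1.0, 0.015, -0.004], [0.015, -1.0, -0.001], [-0.004, 0.001, -1.0]]
wrist_force: [-9.4, -0.1, 8.2]
gripper_width: 0.0598
finger_force: 4.8
```

tray_a is seated: force is rising with no further travel. Retreating, then checking the yellow look-alikes' extents before going down at tray_b.

```bash
python3 -m crank '[[-0.02,0,0,0],[-0.05,0,0,0],[-0.05,0,0,0],[-0.05,0,0.2,0],[-0.05,0,0.2,0],[-0.05,0,0.2,0],[-0.05,0,0.2,0],[-0.055,-0.2,0.2,0],[-0.055,-0.346,0.2,0],[-0.055,-0.346,0.2,0],[-0.055,-0.346,0.2,0],[-0.055,-0.346,0.2,0],[-0.055,-0.346,0.2,0],[-0.055,-0.346,0.2,0],[-0.055,-0.346,0.2,0]]'; python3 - <<'E'
from h import *
for n in('scene','side'):
    p,d,K,e,R=load(n+'0.npz');P=cloud(p,d,K,e,R);x,y,z=P[...,0],P[...,1],P[...,2]
    h=cv2.cvtColor(p,cv2.COLOR_RGB2HSV)
    m=((h[...,0]>22)&(h[...,0]<35)&(h[...,1]>170)&(d>0)).astype(np.uint8)
    k,l,s,c=cv2.connectedComponentsWithStats(m)
    for i in range(1,k):
        if s[i,4]>80: q=P[l==i];print(n,s[i],np.percentile(q,[1,99],axis=0).round(3).tolist())
E
python3 -c "
from ta import *
measure(box=(.36,.75,.07,.28),save='4')
print('b');measure(box=(.5,.75,-.145,-.02));print('c');measure(box=(.5,.75,-.27,-.15))"
```

```text
clock: 12.83
eef_pos: [0.5554, -0.0944, 0.1616]
tcp_rot: [[1.0, 0.005, 0.002], [0.005, -1.0, -0.003], [0.002, 0.003, -1.0]]
wrist_force: [0.4, -0.1, 0.0]
gripper_width: 0.0595
finger_force: 0.0
scene [280 162  50  41 915] [[0.308, -0.144, 0.001], [0.455, 0.002, 0.037]]
scene [217 180  50  37 999] [[0.457, -0.296, 0.018], [0.535, -0.17, 0.071]]
scene 125 [0.6981 0.1737] [0.0579 0.1016] 1.2 [0.668 0.123] [0.727 0.225]
scene 530 [0.6873 0.1733] [0.0793 0.102 ] 0.9 [0.647 0.122] [0.727 0.225]
fig 150 [0.703 0.107 0.068] 0.095
side 123 [0.641  0.1742] [0.0738 0.1081] 1.8 [0.604 0.12 ] [0.68  0.227]
side 464 [0.6453 0.171 ] [0.0825 0.1164] 1.4 [0.604 0.113] [0.688 0.228]
fig 217 [0.67  0.238 0.076] 0.095
b
scene 108 [ 0.6886 -0.0856] [0.0313 0.1038] 0.5 [ 0.672 -0.137] [ 0.704 -0.034]
scene 567 [ 0.6766 -0.0886] [0.0553 0.1097] 0.4 [ 0.649 -0.143] [ 0.704 -0.034]
fig 15 [ 0.727 -0.022  0.078] 0.094
side 123 [ 0.6319 -0.0867] [0.0993 0.1101] 0.8 [ 0.582 -0.141] [ 0.682 -0.032]
side 403 [ 0.639  -0.0867] [0.1147 0.1103] 0.5 [ 0.581 -0.142] [ 0.697 -0.032]
fig 112 [ 0.654 -0.064  0.081] 0.094
c
scene 127 [ 0.6695 -0.2096] [0.122 0.105] 0.9 [ 0.608 -0.261] [ 0.731 -0.156]
scene 234 [ 0.6692 -0.2096] [0.1226 0.105 ] 0.9 [ 0.607 -0.261] [ 0.731 -0.156]
fig 736 [ 0.705 -0.191  0.068] 0.095
side 26 [ 0.6146 -0.1907] [0.0919 0.0364] 63.9 [ 0.608 -0.24 ] [ 0.65  -0.156]
side 93 [ 0.6363 -0.2019] [0.0562 0.0928] 0.2 [ 0.608 -0.248] [ 0.664 -0.156]
fig 242 [ 0.676 -0.199  0.069] 0.095
```

tray_a's rear is at .727, against the rail. The yellow bay ends at x=.535 and y=-.17, clear of the tray_b push. Going down and pushing tray_b.

```bash
python3 -m crank '[[0,0,-0.2,0],[0,0,-0.2,0],[0,0,-0.2,0],[0,0,-0.2,0],[0,0,-0.2,0],[0,0,-0.2,0]]'; python3 -m crank '[[0.006,0,0,0],[0.012,0,0,0],[0.016,0,0,0],[0.020,0,0,0],[0.024,0,0,0],[0.028,0,0,0],[0.032,0,0,0],[0.036,0,0,0],[0.040,0,0,0],[0.043,0,0,0],[0.046,0,0,0],[0.049,0,0,0],[0.051,0,0,0],[0.053,0,0,0],[0.055,0,0,0],[0.0565,0,0,0],[0.0565,0,0,0]]'
```

```text
clock: 13.63
eef_pos: [0.5537, -0.0855, 0.0107]
tcp_rot: [[1.0, 0.017, -0.003], [0.017, -1.0, 0.001], [-0.003, -0.001, -1.0]]
wrist_force: [0.9, -0.1, 1.1]
gripper_width: 0.0598
finger_force: 0.0
clock: 15.05
eef_pos: [0.5976, -0.0872, 0.0115]
tcp_rot: [[1.0, 0.015, 0.001], [0.015, -1.0, 0.0], [0.001, -0.0, -1.0]]
wrist_force: [-1.6, -0.1, -0.8]
gripper_width: 0.0596
finger_force: 0.7
```

```bash
python3 -m crank '[[0.0015,0,0,0],[0.003,0,0,0],[0.004,0,0,0],[0.005,0,0,0],[0.005,0,0,0],[0.005,0,0,0]]'
```

```text
clock: 15.55
eef_pos: [0.5979, -0.0873, 0.0113]
tcp_rot: [[1.0, 0.015, -0.005], [0.015, -1.0, -0.001], [-0.005, 0.0, -1.0]]
wrist_force: [-9.5, 0.3, 7.0]
gripper_width: 0.0595
finger_force: 5.0
```

tray_b is home: TCP .598, as predicted. I'll do a gentle touch check of tray_c, where home predicts TCP at about .600.

```bash
python3 -m crank '[[-0.02,0,0,0],[-0.04,0,0,0],[-0.04,0,0.15,0],[-0.04,0,0.15,0],[-0.04,0,0.15,0],[-0.04,-0.164,0.15,0],[-0.04,-0.164,0.15,0],[-0.04,-0.164,0.15,0],[-0.04,-0.164,0.15,0],[-0.03,-0.164,0.15,0],[-0.03,-0.164,0,0],[-0.03,-0.164,0,0],[-0.03,-0.164,0,0],[-0.03,-0.164,0,0],[-0.03,-0.164,0,0]]'; python3 -m crank '[[0.005,0,0,0],[0.01,0,0,0],[0.014,0,0,0],[0.017,0,0,0],[0.02,0,0,0],[0.022,0,0,0],[0.024,0,0,0],[0.026,0,0,0],[0.028,0,0,0],[0.029,0,0,0],[0.029,0,0,0]]'
```

```text
clock: 16.8
eef_pos: [0.578, -0.2081, 0.0104]
tcp_rot: [[1.0, 0.017, -0.002], [0.017, -1.0, 0.002], [-0.002, -0.002, -1.0]]
wrist_force: [0.5, 0.9, 0.8]
gripper_width: 0.0597
finger_force: 0.0
clock: 17.72
eef_pos: [0.5994, -0.2104, 0.0113]
tcp_rot: [[1.0, 0.014, -0.001], [0.014, -1.0, 0.0], [-0.001, -0.0, -1.0]]
wrist_force: [-3.6, -0.8, 0.3]
gripper_width: 0.0596
finger_force: 1.3
```

```bash
python3 -m crank '[[0.001,0,0,0],[0.003,0,0,0],[0.004,0,0,0],[0.004,0,0,0],[0.004,0,0,0]]';  python3 -m crank '[[-0.02,0,0,0],[-0.045,0,0,0],[-0.045,0,0.3,0],[-0.045,0,0.3,0],[-0.045,0,0.3,0],[-0.045,0,0.3,0],[-0.045,0,0.3,0],[-0.045,0,0.3,0],[-0.3,0,0.3,0],[-0.3,0,0.3,0],[-0.3,0,0.3,0],[-0.3,0,0.3,0],[-0.3,0,0.3,0],[-0.3,0,0.3,0]]'; python3 - <<'E'
from ta import *
print('a');measure(box=(.5,.75,.07,.28),save='5');print('b');measure(box=(.5,.75,-.145,-.02));print('c');measure(box=(.5,.75,-.27,-.15))
a=cv2.imread('pics/scene5.png')[160:300,190:430];b=cv2.imread('pics/side5.png')[110:290,190:400]
cv2.imwrite('pics/c5.png',np.hstack([cv2.resize(a,(440,257),interpolation=2),cv2.resize(b,(300,257),interpolation=2)]))
E
```

```text
clock: 18.13
eef_pos: [0.5999, -0.2104, 0.0111]
tcp_rot: [[1.0, 0.014, -0.006], [0.014, -1.0, -0.0], [-0.006, -0.0, -1.0]]
wrist_force: [-9.0, 0.9, 7.1]
gripper_width: 0.0599
finger_force: 4.8
clock: 19.3
eef_pos: [0.373, -0.211, 0.2362]
tcp_rot: [[1.0, 0.011, -0.003], [0.011, -1.0, -0.002], [-0.003, 0.002, -1.0]]
wrist_force: [-0.1, -0.6, 0.0]
gripper_width: 0.0597
finger_force: 0.0
a
scene 134 [0.6979 0.1734] [0.059  0.1024] 0.3 [0.669 0.122] [0.728 0.225]
scene 532 [0.6862 0.1734] [0.0813 0.1024] 1.0 [0.645 0.122] [0.728 0.225]
fig 149 [0.702 0.107 0.068] 0.095
side 123 [0.6392 0.1741] [0.071  0.1069] 2.8 [0.604 0.12 ] [0.677 0.228]
side 468 [0.6447 0.1709] [0.0808 0.1141] 0.6 [0.604 0.114] [0.686 0.228]
fig 220 [0.672 0.238 0.076] 0.095
b
scene 136 [ 0.7025 -0.0858] [0.106  0.0573] 89.0 [ 0.673 -0.138] [ 0.731 -0.033]
scene 541 [ 0.6926 -0.0887] [0.0785 0.1098] 1.2 [ 0.653 -0.143] [ 0.731 -0.033]
fig 13 [ 0.727 -0.022  0.075] 0.094
side 89 [ 0.6443 -0.0867] [0.0698 0.1081] 2.1 [ 0.609 -0.14 ] [ 0.681 -0.033]
side 306 [ 0.6517 -0.0866] [0.0855 0.1132] 1.8 [ 0.608 -0.143] [ 0.696 -0.031]
fig 58 [ 0.668 -0.021  0.084] 0.095
c
scene 125 [ 0.6724 -0.2097] [0.1208 0.1037] 0.5 [ 0.612 -0.262] [ 0.733 -0.157]
scene 200 [ 0.6718 -0.2101] [0.1217 0.1036] 0.9 [ 0.611 -0.262] [ 0.733 -0.157]
fig 734 [ 0.704 -0.191  0.068] 0.095
side 64 [ 0.6324 -0.2076] [0.0462 0.111 ] 5.7 [ 0.611 -0.264] [ 0.661 -0.152]
side 166 [ 0.6383 -0.2079] [0.0541 0.1115] 1.3 [ 0.611 -0.264] [ 0.667 -0.152]
fig 246 [ 0.676 -0.2    0.069] 0.094
```

View pics/c5.png

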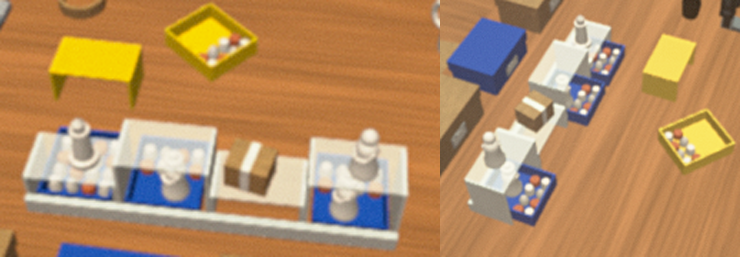

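All three trays are against the rail. figure_a (345,200) and figure_b (175,178) stand in them, and the items on the stand tops have not moved.

```bash
python3 -c "from workcell import hand_in;print(hand_in())"
```

```text
the job is handed in; nothing more can be done
None
```

The job is handed in at about 20 s on the robot clock: tray_a is home in the free tall bay, tray_b (about 24 mm proud) and tray_c (about 3 mm proud) are pushed home, both figurines are still standing in their trays, and I saw nothing else disturbed.

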